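# Pack the engraver's kit into its fitted tray, bare points left out

### The job

Pack the engraving kit that lies scattered to the right of the fitted wooden tray, between it and the brown case, into the tray: lay the corked pear-handled graver and the corked mushroom-handled burin in the long recesses cut to their lengths, cork at the end with the side walls close together, and stand the small tin and the spare cork upright in the round wells of their size, each right down on the recess floor. A tool with a bare point must not go in the tray, so leave the bare gouge and the bare burin lying where they are.

Things in the scene. Friction and masses are not known exactly. Their poses are not given: they have to be found in the camera images.
- graver_handle (a point): Graver with a brown pear-shaped wooden handle and a cork (23 mm thick, 30 mm long) pushed over its point; 136 mm long, lies flat. The point given is the middle of the handle (27 mm thick, 88 mm long), on its axis and 13.5 mm above what it lies on; +y of its frame runs along the tool from the point end to the handle end: butt end of the handle at y = +44 mm, cork end at y = -92 mm from here. Moves to graver_bay.
- burin_handle (a point): Short burin with a round dark mushroom-shaped handle and a cork (23 mm thick, 30 mm long) on its point; 107 mm long, lies flat. The point given is the middle of the handle (31 mm thick, 38 mm long), 15 mm above what it lies on; +y of its frame runs along the tool from the point end to the handle end: butt end at y = +20 mm, cork end at y = -88 mm from here. Moves to burin_bay.
- tin_center (a point): Small upright tin of polish, grey body with a wooden lid, 36 mm across and 43 mm tall. The point given is its centre, 21.5 mm above its foot. Stands upright; z is up. Moves to tin_bay.
- cork_center (a point): Spare cork, a plain loose cylinder standing on end, 23 mm across and 31 mm tall. The point given is its centre, 15.5 mm above its foot; z is up. Moves to cork_bay.
- gouge_handle (a point): Look-alike that stays where it lies: small gouge with a wooden pear-shaped handle 27 mm thick and a bare steel point, no cork; 124 mm long. The point given is the middle of the handle, 13.5 mm up; +y of its frame runs along the tool from the point end to the handle end: butt at y = +42 mm, point at y = -82 mm from here.
- bare_burin_handle (a point): Look-alike that stays where it lies: burin with a mushroom-shaped handle 31 mm thick and a long thin bare steel point, no cork; 132 mm long. The point given is the middle of the handle, 15.5 mm up; +y of its frame runs along the tool from the point end to the handle end: butt at y = +20 mm, point at y = -112 mm from here.
- graver_bay (a point): Longer long recess (152 mm clear), for the graver, in the fixed wooden tray (244 x 188 mm, rim 26 mm high); the long recesses lie side by side, 76 mm apart. Point: on its floor, 10 mm above the table, below the handle's middle; z up, +y to the handle end, which faces the robot. End walls y = +52, -100 mm; side walls 37 mm apart y < -54, 44 mm apart y > +30, else open. Walls 11 mm high.
- burin_bay (a point): Shorter long recess (125 mm clear), for the burin, beside the other. Point: on its floor, 10 mm above the table, below where the middle of the handle belongs; z up, +y along it to the handle end, which faces the robot. End walls at y = +28 and -96 mm; side walls 37 mm apart flank the cork (y < -39 mm), else open for the fingers. Walls stand 11 mm above the floor.
- tin_bay (a point): Larger round well, 52 mm across, for the small tin. The two wells lie one behind the other at the tray's right-hand side, 86 mm apart, 76 mm from the nearer long recess. The point is the centre of the well's floor, 10 mm above the table; z up, y parallel to the long recesses'. Its wall stands 11 mm above the floor.
- cork_bay (a point): Smaller round well, 39 mm across, for the spare cork, in line with the other well. The point is the centre of the well's floor, 10 mm above the table; z up, y parallel to the long recesses'. Its wall stands 11 mm above the floor.
Things that resemble listed ones, but are neither listed nor needed, are in the scene too. What is shaped like the part that bears tin_center but red is not meant. Leave any blue look-alike of the part that bears burin_handle alone.

How it is judged (in metres and radians):
At the end, for the whole second after the job is handed in: Corked graver and corked burin lie on the floors of their own recesses (handle middle within 14 mm, axis within 0.2 / 0.25 rad), tin and spare cork stand upright on the floors of their own wells (within 11 mm); the two bare-pointed tools lie within 30 mm of where they were; all at rest (horizontal distance between graver_handle and graver_bay below 0.014 m and z of graver_handle in the frame of graver_bay between 0.009 and 0.019 m and angle between the y axis of graver_handle and the y axis of graver_bay, either way round below 0.2 rad and horizontal distance between burin_handle and burin_bay below 0.014 m and z of burin_handle in the frame of burin_bay between 0.01 and 0.021 m and angle between the y axis of burin_handle and the y axis of burin_bay, either way round below 0.25 rad and horizontal distance between tin_center and tin_bay below 0.011 m and z of tin_center in the frame of tin_bay between 0.017 and 0.026 m and angle between each of tin_center, cork_center's own z axis and vertical below 0.15 rad and horizontal distance between cork_center and cork_bay below 0.011 m and z of cork_center in the frame of cork_bay between 0.011 and 0.02 m and distance of each of gouge_handle, bare_burin_handle from where it was at the start of the episode below 0.03 m and linear speed of each of pear_graver, mushroom_burin, polish_tin, spare_cork below 0.03 m/s); the robot touches nothing.
It also fails if it takes over 102 s, if anything falls off the work surface, if the arm or the gripper's body presses on something with over 40 N, if the wrist force passes 120 N, or if a joint passes its speed limit or range.

### The arm

A 6-joint arm with a two-finger parallel gripper is mounted at the origin on a cart in front of the work surface, level with it; the furniture and walls round the work are solid. World frame = base frame: x ahead of the robot, y to its left, z up, the work surface at z = 0. Lengths are in mm, angles in degrees, forces in N, time in s.
With the tool pointing down it reaches from about 350 to 875 mm from the base axis. Payload 4.2 kg.
Tool frame: the origin (TCP) lies at the very end of the fingers, on their centre line; the grasp point (between the pads) lies arm.hold_point_z behind it (arm.hold_point_z is the distance from the TCP to the grasp point, in mm); z points along the fingers, y is the line along which they close (so a half turn about z gives the same grasp; the last joint's range is limited). The gripper opens to 85 mm and grips with 20 to 120 N. Pads are 22 mm wide; open, the fingers measure 114 mm over their backs; the gripper's body (76 mm by 85 mm) begins 54 mm behind the grasp point. The pads swing forward as they close: fully open they stand 13 mm farther back than shut.
Start: joints at [78.701, 22.042, 0.453, 0, -68.411, -14.817], TCP at [275.079, 561.187, 231.312] pointing down, gripper open.
Joint ranges: [-179.83, 179.83], [-69.29, 118.12], [-61.27, 80.66], [-181.25, 117.63], [-171.15, -9.14], [-177.46, 177.46]. Speed limits (degrees/s): [159.86, 159.86, 180, 180, 180, 180].

### API

Orientations are given as a 3x3 rotation matrix whose columns are the frame's x, y, z axes.
In Python, from cell import arm, eyes, cut_out gives the robot as it stands. Calls block until the motion is done:
- arm.reach(position, orientation): joint-space move of the TCP to a pose.
- arm.movel(position, ori=None, rate=150): straight line of the TCP; ori=None keeps the orientation; rate is the mean speed in mm/s.
- arm.movej(angles): joint-space move.
- arm.move_gripper(opening): finger opening in mm; the grip force is fixed at half the most; returns when the fingers have stopped.
- arm.pause(seconds).
- arm.inverse_kinematics(position, orientation): joint angles nearest the present ones, or None.
- eyes.camera(name): name is "scene" or "top" or "wrist"; returns (picture, depth): 384x512x3 uint8, blue, green, red; 384x512 float32, mm along the optical axis (not along the pixel's ray), 0 where there is no reading.
- eyes.camera_model(name): a dict with "mtx" (3x3 intrinsics, pixels), "xyz" and "orientation" of the camera in the world; the wrist camera has in their place "hand_eye" (4x4, takes a point from camera to tool coordinates, whose origin is the TCP and whose axes are the flange's). Camera axes: x right, y up, looking along -z (the intrinsics and any distortion apply to the point x, -y, -z); pixel columns grow to the right and rows downward; lengths in mm; the calibration is good to about 2 mm. A picture is of the moment at which its call begins: read the wrist's pose just before it. camera_model takes no time and is no camera call.
A pose or a line that the arm cannot do raises arm.Unreachable and nothing moves.
- arm.sign_off(): hands the job in; it is judged then, once.
Trained networks look in the newest picture that a camera, given by its name, has taken for a name from the list of things; names that differ only in an ending like _2 or _b are one class to them, and where a whole thing is asked for, a point or a joint stands for the part that bears it (a point fixed in the world has none). Each returns a list of dicts, best first, with "p" (0 to 1); they miss things now and then, are a little off and sometimes report something else, mostly with a low value. They report only what shows in the picture. A call takes as long as a camera call. They do not tell look-alikes from the thing itself.
- cut_out(camera, thing): "region" (384x512 bool, what is visible of it) and "bbox" ([left, top, right, bottom] in pixels, round what is visible of it).
Readings, each from a call of its own:
- arm.read_t(): time.
- arm.read_qpos(): joint angles.
- arm.read_dq(): joint speeds.
- arm.read_effort(): joint torques, N m.
- arm.read_tool_pos(): TCP position.
- arm.read_orientation(): TCP orientation.
- arm.read_contact_force(): force on the tool from outside, world axes, zero at the start.
- arm.read_moment(): the same for the moment, N m.
- arm.read_finger_gap(): finger opening in mm.
- arm.read_finger_force(): force on a finger pad.
Only numpy, scipy, OpenCV 4.12 (cv2) and the standard library are available. Lean on these libraries where they do the work, as an engineer would, in place of code of your own. Each camera call takes 0.05 s, during which the arm holds its last target. There are 200 camera calls.

## Working session

There is one attempt and no reset: what is moved stays moved. The work goes in short steps, each a Python script; the robot and the scene stay as the last script left them, time stands still between calls to the robot, and variables do not carry over. Pictures are saved under pics/ and viewed, at most 14 in all, crops included, and the job is handed in when it is done.

```bash
mkdir -p pics; ls
python3 - <<'E'
from cell import arm,eyes,cut_out
import cv2,numpy as np
print(arm.hold_point_z, arm.read_t())
for n in("top","scene"):
    p,d=eyes.camera(n); m=eyes.camera_model(n); print(n,m)
    cv2.imwrite(f"pics/{n}0.png",cv2.resize(p,(800,600),interpolation=cv2.INTER_CUBIC)); np.savez(f"{n}0.npz",p=p,d=d)
E
```

```text
pics
18.700000000000003 0.0
top {'mtx': array([[476.2940962 ,   0.        , 256.39179741],
       [  0.        , 476.2940962 , 192.00758356],
       [  0.        ,   0.        ,   1.        ]]), 'xyz': array([ 278.27710691,  -56.75126079, 1462.71922988]), 'orientation': array([[-0.02199139,  0.98607775, -0.16482432],
       [-0.99975512, -0.02209675,  0.00119452],
       [-0.00246419,  0.16481023,  0.98632222]])}
scene {'mtx': array([[351.41909163,   0.        , 252.981873  ],
       [  0.        , 351.41909163, 191.65824034],
       [  0.        ,   0.        ,   1.        ]]), 'xyz': array([ 165.11544041, -859.91957543,  641.1724973 ]), 'orientation': array([[ 9.13855361e-01,  2.24288693e-01, -3.38471508e-01],
       [-4.06038888e-01,  5.06631994e-01, -7.60563241e-01],
       [ 8.94759818e-04,  8.32477390e-01,  5.54058295e-01]])}
```

View pics/top0.png

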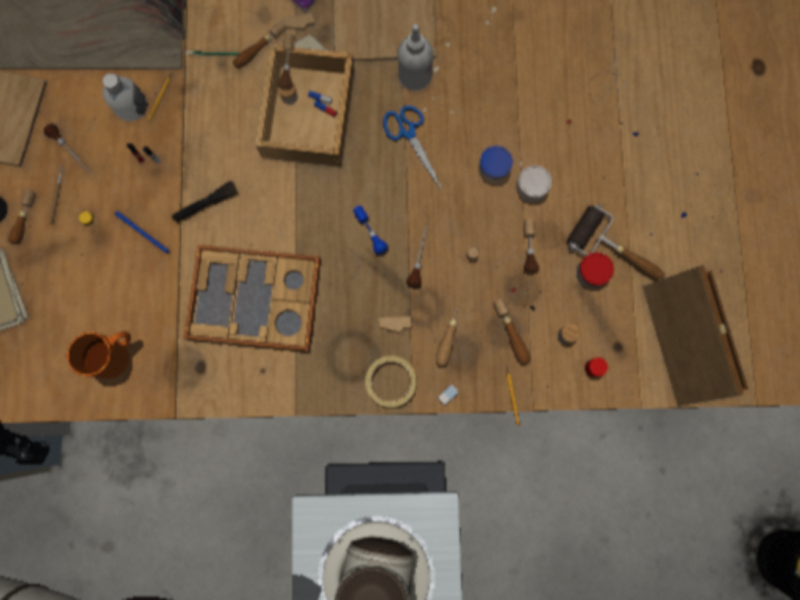

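View pics/scene0.png

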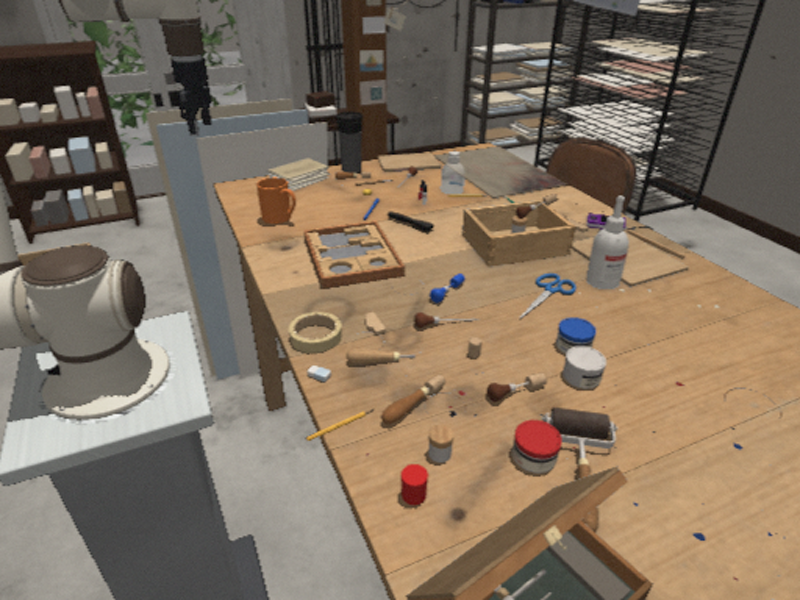

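The top view (800x600 px) shows these items:
- **Kit:** corked graver, handle at (515,345) and cork at (502,308). Corked burin, handle at (531,262) and cork at (530,228). Tin with wooden lid at (569,333). Spare cork at (473,255).
- **Leave alone:** bare gouge (445,345), bare burin (414,275), red tin (597,367), blue burin (370,230).
- **Tray:** around (255,300). The longer recess is at (252,297) and the shorter at (213,297). The small well is at (293,279) and the large one at (288,322).

Next I'll take wrist close-ups.

```bash
cat > h.py <<'E'
from cell import arm,eyes,cut_out
import cv2,numpy as np
D=np.array
def Rz(psi):  # tool down, tool y (closing line) at angle psi (deg) in world
    a=np.radians(psi); y=D([np.cos(a),np.sin(a),0]); z=D([0,0,-1.]); return np.column_stack([np.cross(y,z),y,z])
def campose(n):
    m=eyes.camera_model(n)
    if n!="wrist": return m["mtx"],m["orientation"],m["xyz"]
    R,t=arm.read_orientation(),arm.read_tool_pos(); h=m["hand_eye"]
    return m["mtx"],R@h[:3,:3],R@h[:3,3]+t
def rays(K,R,uv):
    uv=np.atleast_2d(uv).astype(float)
    return np.column_stack([(uv[:,0]-K[0,2])/K[0,0],-(uv[:,1]-K[1,2])/K[1,1],-np.ones(len(uv))])@R.T
def onplane(pose,uv,z):
    K,R,t=pose; r=rays(K,R,uv); return t+r*((z-t[2])/r[:,2])[:,None]
def withdepth(pose,uv,d):
    K,R,t=pose; return t+rays(K,R,uv)*np.atleast_1d(d)[:,None]
E
python3 - <<'E'
from h import *
m=eyes.camera_model("wrist"); print(m)
P=campose("top"); f=.64
for n,u,z in [("graver",(515,345),13),("gcork",(502,308),12),("burin",(531,262),15),("bcork",(530,228),12),("tin",(569,333),43),("cork",(473,255),31),("gouge",(445,345),13),("bb",(414,275),15),("longrec",(252,297),10),("short",(213,297),10),("sw",(293,279),10),("lw",(288,322),10),("tray",(255,300),26)]:
    print(n,onplane(P,D(u)*f,z).round())
E
```

```text
{'mtx': array([[273.01761499,   0.        , 255.23177025],
       [  0.        , 273.01761499, 196.13665783],
       [  0.        ,   0.        ,   1.        ]]), 'hand_eye': array([[-5.34169609e-04,  9.58159489e-01,  2.86234358e-01,
         7.31215107e+01],
       [ 9.99999590e-01,  7.21152895e-04, -5.47838145e-04,
        -2.60281459e-02],
       [-7.31335053e-04,  2.86233948e-01, -9.58159482e-01,
        -1.42060272e+02],
       [ 0.00000000e+00,  0.00000000e+00,  0.00000000e+00,
         1.00000000e+00]])}
graver [[ 426. -280.   13.]]
gcork [[ 500. -258.   12.]]
burin [[ 591. -319.   15.]]
bcork [[ 661. -321.   12.]]
tin [[ 444. -380.   43.]]
cork [[ 604. -203.   31.]]
gouge [[ 429. -143.   13.]]
bb [[570. -86.  15.]]
longrec [[534. 236.  10.]]
short [[535. 313.  10.]]
sw [[568. 155.  10.]]
lw [[482. 164.  10.]]
tray [[525. 227.  26.]]
```

Run:
```python
from h import *
print(arm.read_orientation().round(2))
for nm,(x,y) in (("tray",(530,227)),("kit",(530,-280))):
    q=[(arm.inverse_kinematics(D([x,y,150.]),Rz(s)),s) for s in (90,-90)]; q=[a for a in q if a[0] is not None]
    for a in q: print(nm,a[1],D(a[0]).round())
    q=min(q,key=lambda a:abs(a[0][5])); arm.movej(q[0]); arm.pause(.2)
    P=campose("wrist"); p,d=eyes.camera("wrist"); np.savez(nm+".npz",K=P[0],R=P[1],t=P[2],p=p,d=d)
    if nm=="kit":
        out={}
        for n in("graver_handle","burin_handle","tin_center","cork_center","gouge_handle","bare_burin_handle"):
            for i,c in enumerate(cut_out("wrist",n)):
                print(n,round(c["p"],2),c["bbox"]); out[f"{n}|{i}"]=c["region"]
        np.savez("masks.npz",**out)
    cv2.imwrite(f"pics/{nm}.png",cv2.resize(p,(800,600),interpolation=cv2.INTER_CUBIC))
print(arm.read_t())
```

```text
[[ 0.9  -0.44 -0.  ]
 [-0.44 -0.9  -0.  ]
 [ 0.    0.   -1.  ]]
tray 90 [  39.   21.  -13.    0.  -56. -129.]
tray -90 [ 39.  21. -13.   0. -56.  51.]
kit 90 [-12.  23. -10.   0. -57. -78.]
kit -90 [-12.  23. -10.   0. -57. 102.]
graver_handle 0.77 [226.3, 39.3, 294.9, 177.6]
burin_handle 0.82 [207.0, 221.4, 236.3, 310.6]
burin_handle 0.81 [466.1, 260.0, 512.0, 336.6]
tin_center 0.95 [116.1, 78.3, 171.1, 123.6]
tin_center 0.78 [44.8, 2.4, 111.3, 50.1]
tin_center 0.61 [207.7, 223.0, 235.9, 308.7]
tin_center 0.38 [357.5, 35.7, 430.6, 166.7]
cork_center 0.61 [312.2, 242.7, 335.9, 271.7]
gouge_handle 0.78 [358.2, 35.7, 431.6, 166.8]
bare_burin_handle 0.57 [400.0, 200.2, 458.5, 283.7]
4.4083
```

View pics/tray.png

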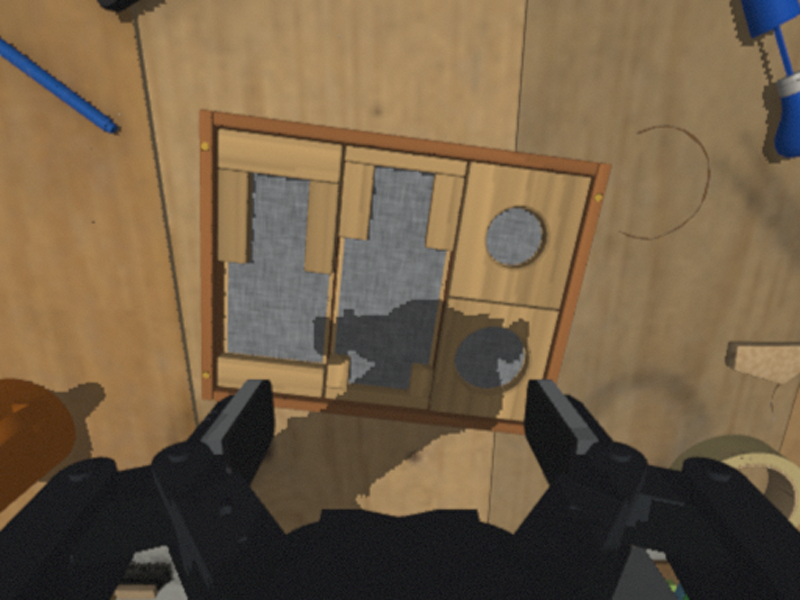

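View pics/kit.png

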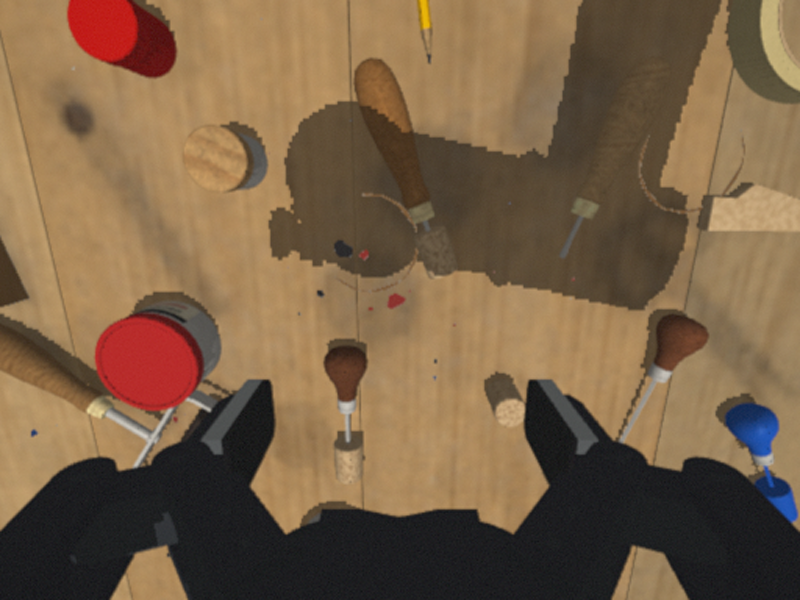

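Wrist views (800x600 px; the kit picture has the robot side up):
- **Kit picture:** corked graver, butt (370,70) to cork (437,265). Corked burin, butt (346,355) to cork (347,475). Wooden-lid tin (217,157), spare cork (508,412). The ones to leave are the bare gouge (600,150), bare burin (675,340), red tins (100,25) and (150,360), and blue burin (760,450). The corks and the wooden lid identify the ones meant.
- **Tray picture:** shorter recess on the left at (275,270), longer recess at (395,275), small well (515,237), large well (490,357).

I'll confirm the candidates in a crop and compute the poses.

```bash
cat > meas.py <<'E'
from h import *
k=np.load("kit.npz"); P=(k["K"],k["R"],k["t"]); M=np.load("masks.npz"); p=k["p"]
cv2.imwrite("pics/crop.png",cv2.resize(p[20:320,90:360],(720,800)[::1] if 0 else (540,600),interpolation=cv2.INTER_CUBIC))
def tool(name,zax,butt):
    v,u=np.nonzero(M[name]); X=onplane(P,np.column_stack([u,v]),zax)[:,:2]
    c,(w,h),a=cv2.minAreaRect(X.astype(np.float32)); c=D(c)
    a=np.radians(a if w>h else a+90); e=D([np.cos(a),np.sin(a)]); 
    if e[0]>0: e=-e           # handle end toward robot
    L=max(w,h); m=c+e*(L/2-butt); print(name,"len",L,"wid",min(w,h),"mid",m.round(1),"ang",np.degrees(np.arctan2(e[1],e[0])).round(1))
tool("graver_handle|0",13,44); tool("burin_handle|0",13,20)
d=k["d"]; vv,uu=np.mgrid[:384,:512]
W=withdepth(P,np.column_stack([uu.ravel(),vv.ravel()]),d.ravel()).reshape(384,512,3)
for n,h in(("tin_center|0",43),("cork_center|0",31)):
    m=M[n]&(d>0); T=m&(W[...,2]>h-5); print(n,"z95",np.percentile(W[m][:,2],95).round(1),cv2.minEnclosingCircle(W[T][:,:2].astype(np.float32)),np.median(W[T],0).round(1))
k=np.load("tray.npz"); P=(k["K"],k["R"],k["t"]); d=k["d"]
W=withdepth(P,np.column_stack([uu.ravel(),vv.ravel()]),d.ravel()).reshape(384,512,3); Z=W[...,2]
sel=(W[...,0]>380)&(W[...,0]<680)&(W[...,1]>90)&(W[...,1]<370)&(d>0)&(vv<250)
print("table",np.median(Z[sel&(Z<5)]), "pct",np.percentile(Z[sel],[60,80,95]))
n,l,s,_=cv2.connectedComponentsWithStats((sel&(Z>6.5)&(Z<14)).astype(np.uint8))
np.savez("trayW.npz",W=W,l=l)
for i in range(1,n):
    if s[i,4]>300:
        q=W[l==i]; print(i,s[i].tolist(),"z",np.median(q[:,2]).round(1),q[:,:2].mean(0).round(1),cv2.minAreaRect(q[:,:2].astype(np.float32)))
q=W[sel&(Z>14)]; print("rim",cv2.minAreaRect(q[:,:2].astype(np.float32)))
E
python3 meas.py
```

```text
graver_handle|0 len 138.25442504882812 wid 26.551219940185547 mid [ 432. -283.] ang -159.0
burin_handle|0 len 114.93867492675781 wid 31.031654357910156 mid [ 589.4 -318.1] ang 176.6
tin_center|0 z95 43.4 ((447.2138977050781, -381.72491455078125), 18.125761032104492) [ 446.5 -381.2   42.3]
cork_center|0 z95 31.2 ((611.3829345703125, -202.84420776367188), 11.096388816833496) [ 610.2 -203.1   30.3]
table -0.43041296921364847 pct [11.49113113 20.74846458 25.34407759]
12 [140, 92, 164, 158, 14476] z 9.9 [533.3 267.3] ((539.6968994140625, 270.05828857421875), (154.65187072753906, 171.07749938964844), 82.01777648925781)
37 [311, 133, 38, 38, 1114] z 10.3 [566.3 151.2] ((566.266357421875, 151.57931518554688), (37.48307418823242, 37.56818771362305), 10.100241661071777)
51 [291, 210, 47, 40, 1491] z 10.3 [479.3 161.9] ((479.46807861328125, 162.052490234375), (48.515289306640625, 50.032814025878906), 58.192562103271484)
rim ((537.0640869140625, 233.00057983398438), (244.1685333251953, 181.10545349121094), 82.9367446899414)
```

View pics/crop.png

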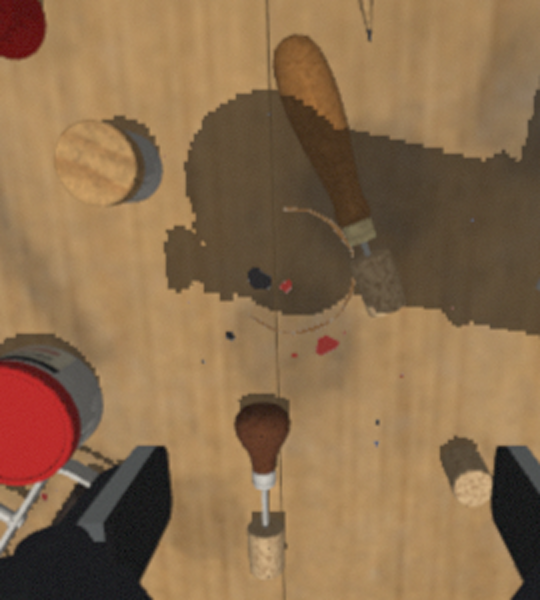

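The crop confirms the choices: graver with cork (320,130)-(380,285), burin with cork (262,430)-(266,560), wooden-lid tin (97,162) and loose cork (472,490). Next are the recess frames.

Run:
```python
from h import *
f=np.load("trayW.npz"); W=f["W"]; l=f["l"]; a=np.radians(173); ey=D([np.cos(a),np.sin(a)]); ex=D([ey[1],-ey[0]])
cw,tw=D([566.3,151.5]),D([479.5,162.])
print("ang",np.degrees(np.arctan2(*(tw-cw)[::-1])))
q=W[l==12][:,:2]; o=(cw+tw)/2; X=(q-o)@ex; Y=(q-o)@ey
for nm,x0 in(("graver",76),("burin",152)):
    s=abs(X-x0)<8
    lo,hi=np.percentile(Y[s],[.5,99.5]); n=(abs(X-x0)<30)&(Y>lo+8)&(Y<lo+33); xs=np.percentile(X[n],[1,99])
    print(nm,"ends",lo.round(1),hi.round(1),"len",(hi-lo).round(1),"sides at cork",xs.round(1))
    # side walls in two slices -> angle
    for a0,a1 in((3,15),(25,37)):
        n=(abs(X-x0)<30)&(Y>lo+a0)&(Y<lo+a1); print("  slice",np.percentile(X[n],[1,99]).round(1))
    y0=((lo+100)+(hi-52))/2 if nm=="graver" else ((lo+96)+(hi-28))/2
    xc=xs.mean(); print("  bay",(o+ex*xc+ey*y0).round(1))
```

```text
ang 173.10257244224826
graver ends -76.5 75.2 len 151.7 sides at cork [58.8 95.7]
  slice [58.8 95.6]
  slice [58.9 95.6]
  bay [509.1 236.3]
burin ends -62.8 61.5 len 124.2 sides at cork [137.  172.1]
  slice [136.9 172. ]
  slice [137.1 172.2]
  bay [508.6 314.2]
```

```bash
cat >> h.py <<'E'
Q=dict(graver=D([432.,-283]),burin=D([589.4,-318.1]),tin=D([447.2,-381.7]),cork=D([611,-203.]))
B=dict(graver=D([509.1,236.3]),burin=D([508.6,314.2]),tin=D([479.5,162.]),cork=D([566.3,151.5]))
def job(n,zp,psi0,psi1,rel,dz=1.,open0=60,up=120):
    """pick n with TCP zp above its foot, place on its bay floor (z=10)"""
    p,b=Q[n],B[n]
    arm.move_gripper(open0)
    arm.reach(D([*p,zp+70]),Rz(psi0)); arm.movel(D([*p,zp]),rate=120)
    print(n,"down F",arm.read_contact_force().round(1))
    arm.move_gripper(0); g=arm.read_finger_gap(); print("gap",g,"ff",arm.read_finger_force())
    arm.movel(D([*p,up]),rate=200)
    if arm.read_finger_gap()<10: print("LOST"); return
    arm.reach(D([*b,up]),Rz(psi1)); arm.movel(D([*b,10+zp+15]),rate=200); arm.movel(D([*b,10+zp+dz]),rate=40)
    print("F placed",arm.read_contact_force().round(1),"gap",arm.read_finger_gap())
    arm.move_gripper(g+rel); arm.pause(.3); arm.movel(D([*b,up]),rate=150); print("t",arm.read_t())
E
python3 - <<'E'
from h import *
job("graver",2,-69,-97,8)
arm.reach(D([480,227,170.]),Rz(-90)); arm.pause(.1); P=campose("wrist"); p,d=eyes.camera("wrist"); np.savez("t1.npz",K=P[0],R=P[1],t=P[2],p=p,d=d)
cv2.imwrite("pics/t1.png",p)
E
```

```text
graver down F [-0.3  0.2  0.6]
gap 22.68157779796821 ff 58.42564351740293
F placed [ 0.6 -0.3 -0.4] gap 22.582505972458314
t 14.1083
```

View pics/t1.png

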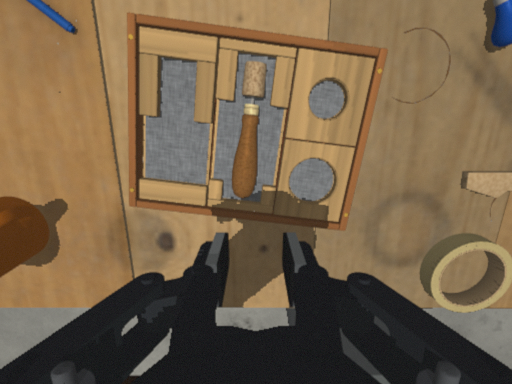

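The graver is down in the longer recess, with its cork at (255,75) in the narrow end and its butt at (243,197). On to the other three.

Run:
```python
from h import *
job("burin",3,-93.4,-97,8)
job("tin",16,-57,-7,8)
job("cork",13,-7,-7,8)
arm.reach(D([480,227,170.]),Rz(-90)); arm.pause(.1); P=campose("wrist"); p,d=eyes.camera("wrist")
M={}
for n in("graver_handle","burin_handle","tin_center","cork_center"):
    for i,c in enumerate(cut_out("wrist",n)): print(n,round(c["p"],2),c["bbox"]); M[f"{n}|{i}"]=c["region"]
np.savez("t2.npz",K=P[0],R=P[1],t=P[2],p=p,d=d,**M)
cv2.imwrite("pics/t2.png",cv2.resize(p,(800,600),interpolation=cv2.INTER_CUBIC)); print(arm.read_t())
```

```text
burin down F [ 0.9  0.3 -0.6]
gap 27.00053448565629 ff 58.77717253169976
F placed [-0.7  0.6  3.5] gap 26.2739374428656
t 23.6917
tin down F [ 0.9 -0.8  0.1]
gap 33.39854675754092 ff 59.32208776473999
F placed [-0.3  0.1  1.9] gap 33.125387288865056
t 32.625
cork down F [ 0.1 -0.4  0.3]
gap 21.524955215239363 ff 59.00148153305054
F placed [-1.1 -0.5  1.2] gap 21.301622929064557
t 39.9917
graver_handle 0.87 [231.8, 66.5, 270.6, 200.3]
burin_handle 0.64 [494.1, 0.0, 512.0, 47.3]
burin_handle 0.39 [231.6, 65.0, 270.0, 198.7]
tin_center 0.69 [300.8, 170.3, 341.6, 206.3]
cork_center 0.8 [315.8, 87.9, 344.0, 112.7]
41.8083
```

View pics/t2.png

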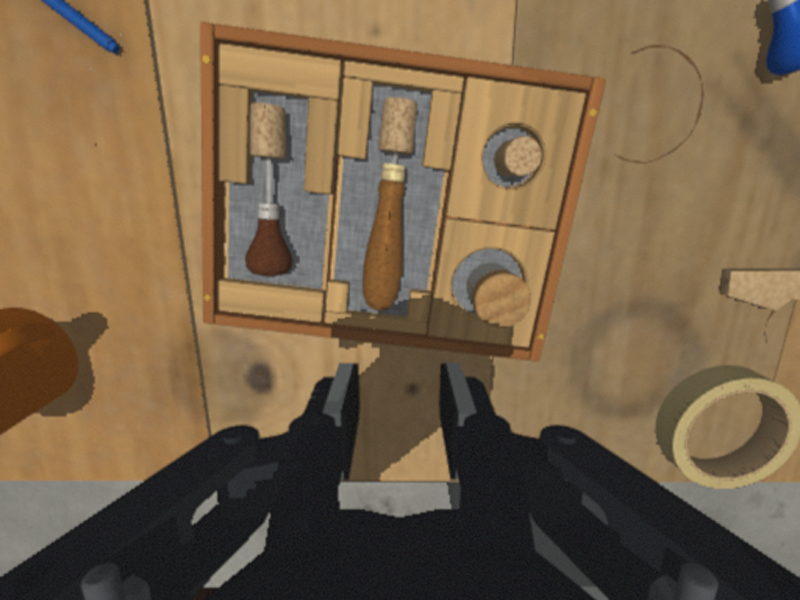

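All four pieces are in. The burin runs from (268,130) to (268,262), the graver from (397,125) to (380,300), the cork is at (520,155) and the tin at (500,297). I'll check heights and offsets numerically.

Run:
```python
from h import *
k=np.load("t2.npz"); P=(k["K"],k["R"],k["t"]); d=k["d"]; vv,uu=np.mgrid[:384,:512]
W=withdepth(P,np.column_stack([uu.ravel(),vv.ravel()]),d.ravel()).reshape(384,512,3); Z=W[...,2]
a=np.radians(173); ey=D([np.cos(a),np.sin(a)]); ex=D([ey[1],-ey[0]])
for n,h in(("tin",53),("cork",41)):
    T=(np.linalg.norm(W[...,:2]-B[n],axis=2)<35)&(Z>h-6)&(d>0); q=W[T]; c,r=cv2.minEnclosingCircle(q[:,:2].astype(np.float32))
    A=np.c_[q[:,:2]-q[:,:2].mean(0),np.ones(len(q))]; top=q[:,2]>h-2.5
    co=np.linalg.lstsq(A[top],q[top][:,2],rcond=None)[0]
    print(n,"ztop",np.percentile(q[:,2],90).round(1),"off",(D(c)-B[n]).round(1),"r",round(r,1),"tilt",co[:2].round(3))
for n,butt in(("graver",44),("burin",20)):
    r=W[...,:2]-B[n]; x=r@ex; y=r@ey; s=(abs(x)<17.5)&(y<60)&(y>-100)&(Z>15)&(d>0)&(vv<215)
    s&=(y<(51 if n=="graver" else 27))&(y>(-99 if n=="graver" else -95))
    Y=y[s]; X=x[s]
    print(n,"butt",np.percentile(Y,99.5).round(1),"expect",butt,"corkend",np.percentile(Y,.5).round(1))
    for y0 in range(-90,50,15):
        t=s&(abs(y-y0)<5)
        if t.sum()>15: print("  y",y0,"x",((x[t].min()+x[t].max())/2).round(1),"w",(np.ptp(x[t])).round(1),"ztop",np.percentile(Z[t],97).round(1))
```

```text
tin ztop 258.3 off [0.8 8. ] r 27.1 tilt [2.792 3.098]
cork ztop 41.3 off [-0.4  0.8] r 11.5 tilt [-0.004 -0.008]
graver butt 41.0 expect 44 corkend -90.5
  y -90 x 0.3 w 20.6 ztop 32.2
  y -75 x 0.0 w 21.9 ztop 33.2
  y -60 x -0.0 w 22.2 ztop 33.2
  y -45 x -0.1 w 15.3 ztop 30.8
  y -30 x -0.3 w 16.5 ztop 30.8
  y -15 x -0.5 w 20.0 ztop 33.2
  y 0 x -0.5 w 23.8 ztop 35.8
  y 15 x -0.7 w 26.4 ztop 36.9
  y 30 x -0.6 w 25.0 ztop 36.4
  y 45 x -1.0 w 16.2 ztop 32.7
burin butt 16.2 expect 20 corkend -90.6
  y -90 x 5.7 w 23.7 ztop 32.4
  y -75 x 5.2 w 24.6 ztop 33.1
  y -60 x 4.8 w 25.4 ztop 34.0
  y -45 x 8.9 w 17.0 ztop 24.4
  y -30 x 1.1 w 12.7 ztop 30.5
  y -15 x 0.2 w 15.3 ztop 31.5
  y 0 x -1.2 w 27.6 ztop 38.9
  y 15 x -0.6 w 29.6 ztop 39.8
```

Run:
```python
from h import *
k=np.load("t2.npz"); P=(k["K"],k["R"],k["t"]); d=k["d"]; vv,uu=np.mgrid[:384,:512]
W=withdepth(P,np.column_stack([uu.ravel(),vv.ravel()]),d.ravel()).reshape(384,512,3); Z=W[...,2]
q=W[(np.linalg.norm(W[...,:2]-B["tin"],axis=2)<35)&(Z>50)&(Z<60)&(d>0)]
A=np.c_[q[:,:2]-q[:,:2].mean(0),np.ones(len(q))]; co=np.linalg.lstsq(A,q[:,2],rcond=None)[0]
c,r=cv2.minEnclosingCircle(q[:,:2].astype(np.float32)); print("tin off",(D(c)-B["tin"]).round(1),r,co.round(3))
p0=np.load("top0.npz")["p"]; p,_=eyes.camera("top"); cv2.imwrite("pics/top1.png",np.vstack([x[100:270,120:450] for x in(p0,p)]).repeat(1.7.__ceil__()-0 if 0 else 1,0))
```

```text
tin off [-0.7 -1.3] 17.997039794921875 [-4.0000e-03 -1.0000e-03  5.2343e+01]
```

View pics/top1.png

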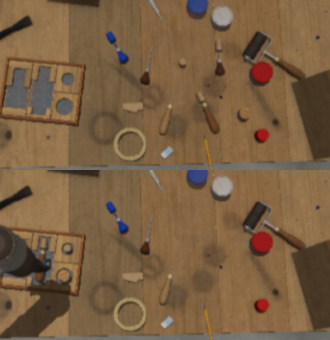

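The before/after picture shows the bare gouge (167,118, then 167,288) and the bare burin (146,75, then 146,245) unmoved. All four kit pieces sit within tolerance in their recesses and the arm is clear, so I'm handing in.

```bash
python3 -c "
from h import *
arm.pause(.3); print(arm.read_t(), arm.sign_off())"
```

```text
the job is handed in; nothing more can be done
42.1583 None
```

The job is handed in at 42 s: graver, burin, tin and spare cork are in their own recesses, all within tolerance by my last camera check, and the two bare tools have not moved; no verdict came back.

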